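Unlock, shift and relock the sample carriage of a counting stand

ROBOT

A 7-joint arm with a two-finger parallel gripper is mounted at the origin on a cart in front of the work surface, level with it; the furniture and walls round the work are solid. World frame = base frame: x ahead of the robot, y to its left, z up, the work surface at z = 0. Lengths are in m, angles in rad, forces in N, time in s.
With the tool pointing down it reaches from about 0.425 to 0.925 m from the base axis. Payload 6.8 kg.
Tool frame: the origin (TCP) lies at the very end of the fingers, on their centre line; the grasp point (between the pads) lies 19 mm behind it; z points along the fingers, y is the line along which they close (so a half turn about z gives the same grasp; the last joint's range is limited). The gripper opens to 85 mm and grips with 20 to 120 N. Pads are 22 mm wide; open, the fingers measure 114 mm over their backs; the gripper's body (76 mm by 85 mm) begins 54 mm behind the grasp point. The pads swing forward as they close: fully open they stand 13 mm farther back than shut.
Start: joints at [1.097, 0.477, 0.022, 1.555, -0.011, 1.109, -0.083], TCP at [0.241, -0.63, 0.231] pointing down, gripper open.
Joint ranges: [-2.96, 2.96], [-0.34, 2.1], [-1.41, 1.46], [0.24, 2.44], [-1.37, 4.51], [0.17, 1.92], [-2.96, 2.96]. Speed limits (rad/s): [2.39, 2.39, 3.14, 3.14, 3.14, 3.14, 3.14].

INTERFACE

Orientations are given as a unit quaternion [w, x, y, z].
In Python, from station import bot gives the robot as it stands. The module is installed in compiled form; this text tells all that it offers.
- The arm moves only by the shell command python3 -m jog 'ROWS' [OPENING] [FORCE]. ROWS is JSON, a list of rows, each a list of 4 numbers: the shift along the tool's x, y, z in cm, then the turn about the tool's z in rad. In form: [[x, y, z, spin], ...]. A call has 1 to 20 rows; each row is the pose to reach, as a shift and turn from the pose commanded when the call began, along the tool's axes at that moment; what a row does not reach only later rows make up. A row lasts 1/12 s, in which the tool goes at most 41.7 mm and 7.16 degrees, less where a joint would pass 70% of its speed; a pose out of reach is approached as far as the arm can. A call with a gripper value outside its range is refused whole. OPENING is the closure, from -1 (fully open) to 1 (shut), set as the call begins (- or left out, the last holds). The fingers move at their own pace and stop on an object; FORCE is the grip in N (left out, the last holds). Time passes only in rows, so rows that repeat a pose let the fingers close. It gives the time, the measured TCP pose, the force, the opening and the grip force at its end, in the units of the state.
- bot.get_obs(): the state, without advancing time (a new reading comes with each control period).
- bot.read_camera(name): name is "side" or "top" or "wrist"; returns a dict with "pixels" (384x512x3 uint8, red, green, blue), "depth" (384x512 float32, m along the optical axis (not along the pixel's ray), 0 where there is no reading), "fovy" (degrees; the focal length in pixels is half the picture's height over the tangent of half this angle, whatever the lens; pixels are square), "cx", "cy" (the principal point, pixels), "pose" (4x4, takes a point from camera to world coordinates). Camera axes: x right, y down, z forward; pixel columns grow to the right and rows downward; lengths in m; the calibration is good to about 2 mm. A picture is of the moment at which its call begins.
- bot.hand_in(): hands the job in; it is judged then, once.
The state is a dict: "t": time; "q": joint angles; "joint_vel": joint speeds; "joint_torque": joint torques, N m; "eef_pos": TCP position; "tool_rot": TCP orientation; "contact_force": force on the tool from outside, world axes, zero at the start; "torque": the same for the moment, N m; "gripper_width": opening from 0.0 (shut) to 1.0 (fully open); "grasp_force": force on a finger pad.
Only numpy, scipy, OpenCV 4.12 (cv2) and the standard library are available. Lean on these libraries where they do the work, as an engineer would, in place of code of your own. Each camera call takes 0.05 s, during which the arm holds its last target. There are 200 camera calls.

TASK

Bring the vial in the carriage of the counting stand under the detector head, only by pushing with closed fingertips: swing the cam lever out sideways, square to the carriage, so that the cam's low side lets the follower roller pass, push the carriage by its upright push plate all the way forward to its stop, then swing the lever on round until it points along the carriage towards the detector end and the cam's nose stands locked behind the roller. Pinch and lift nothing, do not force the mechanism, and leave the vial and the things standing beside the stand untouched.

Things in the scene. Friction and masses are not known exactly. Their poses are not given: they have to be found in the camera images.
- stand: Counting stand, fixed. Origin on the table under the middle of the guide rods; x along the rods towards the detector ('forward'), z up; the cam wing is on the -y side. Grey base 16 mm high, x = -121 to 163 mm, y = -58 to 58 mm; wing x = -99 to -11 mm, out to y = -119 mm. Column 20 mm thick, 220 mm tall at x = 142 mm. All lengths below are in this frame.
- cam (a joint): Angle of cam and lever, rad, growing anticlockwise from above. 0: lever points back (-x), nose in front of the roller, carriage locked back. 1.57: lever straight out (-y), low side to the roller, carriage free (0.8 to 2.3). 3.14: lever forward (+x), nose behind the roller, carriage locked forward. Starts at -0.2 to 0.35; stops at -0.25 and 3.19. 0.1 N m of friction, no spring: it stays where left.
- cam_axis (a point): On the upright axis of cam and lever, 55 mm above the table, at x = -55 mm, y = -85 mm. Flat steel cam plate below, z = 22 to 31 mm: radius 38 mm over the 100 degrees of its nose (under the lever), 9 mm at the low side. With the carriage 60 to 79 mm forward, short of its stop, the nose jams on the roller near 2.6 rad. Hub 24 mm in diameter, top at z = 60 mm.
- lever_knob (a point): On the axis of the lever's upright black round knob, 75 mm above the table. The knob is 16 mm in diameter, z = 60 to 92 mm, 64 mm from the cam axis; the lever below it is a flat bar 14 mm wide, z = 46 to 54 mm.
- carriage (a joint): Travel of the sample carriage along the stand's x, m: 0 = back (loading place, as at the start), 0.083 = fully forward at its stop, vial under the detector. About 2 N of friction, no spring: it stays where left. Deck 124 x 90 mm, top at z = 42 mm, middle at x = -40 mm + travel, y = 0.
- roller (a point): Middle of the steel follower roller (12 mm in diameter, upright axis) under an arm at the carriage's rear corner on the cam side: at x = -96.5 mm + travel, y = -67 mm, z = 26 mm; arm and roller stay below z = 45 mm. The cam nose meets it.
- push_plate (a point): On the rear face of the carriage's upright push plate (64 mm wide across, 6 mm thick, z = 42 to 87 mm), in the middle of its width, 70 mm above the table. Push it along the stand's +x axis. At travel 0 it lies at x = -100 mm, y = 0 in the stand's frame.
- head (a point): Middle of the detector head's lower face, 113 mm above the table, at x = 71 mm, y = 0 in the stand's frame. The head is a metal cylinder 55 mm in diameter, top at z = 225 mm, on a clamp arm from the column.
- vial: Glass vial with a dark stopper, 33 x 33 x 58 mm, standing loose in the round black nest of the carriage (nest wall 18 mm high); origin at the middle of its foot, 45 mm above the table, z up. At travel 0 it is at x = -12 mm, y = 0 in the stand's frame. Not to be touched.
- waiting_vial: The same kind of vial standing loose on the table beside the stand, 58 mm tall; origin at the middle of its foot. Leave it alone.
- dropper: Dropper bottle with a green cap, 27 x 27 x 74 mm, standing loose on the table beside the stand; origin at the middle of its foot. Leave it alone.
- timer: Square white timer, 66 x 66 x 19 mm, lying loose on the table past the detector end of the stand; origin at the middle of its underside. Leave it alone.

How it is judged:
On the way, in this order (a step that is already met when the one before it is completed fails the run):
1. the cam lever is swung out to about square with the carriage, while the carriage is still back (value of joint cam between 1 and 2.2 rad and value of joint carriage below 0.01 m), for 0.2 s.
2. the carriage is pushed fully forward, the cam still at its low side (value of joint carriage above 0.0795 m and value of joint cam below 2.4 rad), for 0.2 s.
At the end, for the whole second after the job is handed in: The carriage is forward against its stop (within 3.5 mm), the lever points towards the detector end (within about 17 degrees, or up to its stop), and the vial stands upright in its nest within 9 mm of the detector's axis, everything at rest (value of joint cam above 2.85 rad and value of joint carriage above 0.0795 m and velocity of joint cam between -0.05 and 0.05 rad/s and horizontal distance between vial and head below 0.009 m and angle between vial's own z axis and vertical below 0.15 rad and linear speed of vial below 0.02 m/s); the robot touches nothing.
It fails at once if the vial in the carriage is touched by the fingers (contact force between the fingers and vial above 0.5 N).
It fails at once if the vial in the carriage is lifted or tipped (z of vial in the frame of stand above 0.055 m or angle between vial's own z axis and vertical above 0.4 rad).
It fails at once if the lever is pinched or forced (more than 40 N) (contact force between the fingers and cam above 40 N).
It fails at once if the carriage is pinched or forced (more than 40 N) (contact force between the fingers and carriage above 40 N).
It fails at once if a thing beside the stand is moved (distance of any of waiting_vial, dropper, timer from where it was at the start of the episode above 0.015 m).
It also fails if it takes over 59 s, if anything falls off the work surface, if the arm or the gripper's body presses on something with over 40 N, if the wrist force passes 120 N, or if a joint passes its speed limit or range.

## Working session

There is one attempt and no reset: what is moved stays moved. The work goes in short steps, Python scripts to look and compute and a shell command to move; the robot and the scene stay as the last step left them, time stands still between calls to the robot, and variables do not carry over. Pictures are saved under pics/ and viewed, at most 10 in all, crops included, and the job is handed in when it is done.

```bash
mkdir -p pics
cat > h.py <<'E'
import numpy as np, cv2
from station import bot
def cam(n):
    c=bot.read_camera(n); f=c["pixels"].shape[0]/2/np.tan(np.radians(c["fovy"]/2)); c["f"]=f; return c
def ray(c,u,v,z):
    d=c["pose"][:3,:3]@np.array([(u-c["cx"])/c["f"],(v-c["cy"])/c["f"],1]); o=c["pose"][:3,3]
    return o+d*(z-o[2])/d[2]
def cloud(c):
    v,u=np.mgrid[:384,:512]; d=c["depth"]
    p=np.stack([(u-c["cx"])/c["f"]*d,(v-c["cy"])/c["f"]*d,d],-1)
    return p@c["pose"][:3,:3].T+c["pose"][:3,3]
E
python3 - <<'E'
from h import *
o=bot.get_obs(); print(o["t"],o["eef_pos"],o["tool_rot"],o["gripper_width"])
ims=[]
for n in ("top","side"):
    c=cam(n); np.savez("pics/"+n,**c); cv2.imwrite(f"pics/{n}.png",c["pixels"][:,:,::-1]); print(n,c["pose"].round(3).tolist(),c["f"])
E
```

```text
0.0 [ 0.24121425 -0.62979327  0.23031188] [-8.93358093e-04  9.83320483e-01  1.81879019e-01 -2.29929500e-04] 0.9997350349931686
top [[0.124, -0.961, 0.247, 0.288], [-0.992, -0.121, 0.026, -0.401], [0.005, -0.249, -0.969, 0.909], [0.0, 0.0, 0.0, 1.0]] 422.45698496036323
side [[-0.976, -0.134, 0.169, 0.325], [-0.216, 0.617, -0.757, 0.27], [-0.003, -0.775, -0.632, 0.633], [0.0, 0.0, 0.0, 1.0]] 450.40805631397006
```

View pics/top.png

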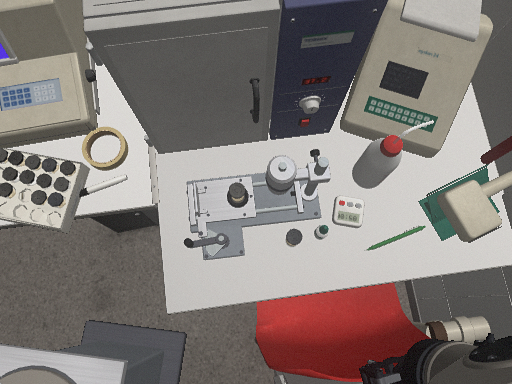

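View pics/side.png

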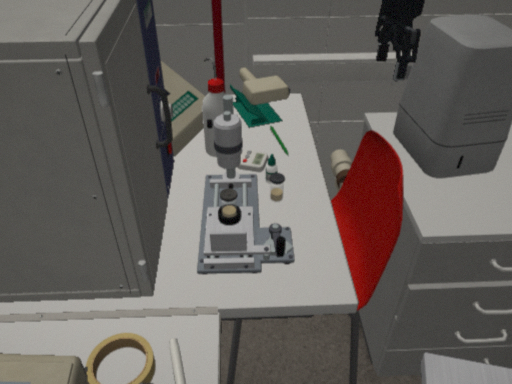

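The top view shows the stand with forward to the image's right, at about (185–330, 150–260). The knob is near (188, 243), the hub near (221, 239), the vial at (237, 193), the head at (281, 172), the waiting vial at (294, 237), the dropper at (322, 231) and the timer at (348, 211). The side view agrees with this.

Run:
```python
from h import *
c=dict(np.load("pics/top.npz")); P=cloud(c)
im=c["pixels"][:,:,::-1][140:270,170:370]
cv2.imwrite("pics/crop.png",cv2.resize(im,None,fx=4,fy=4,interpolation=cv2.INTER_CUBIC))
z=P[...,2]; roi=np.zeros(z.shape,bool); roi[140:265,175:335]=1
for lo,hi in ((.010,.020),(.036,.048),(.085,.099),(.215,.235)):
    m=roi&(z>lo)&(z<hi); q=P[m][:,:2]; n,l,s,ce=cv2.connectedComponentsWithStats(m.astype(np.uint8))
    for i in range(1,n):
        if s[i,4]>12:
            q=P[l==i][:,:2].astype(np.float32); print(lo,s[i],ce[i].round(1),q.mean(0).round(4),cv2.minAreaRect(q*1000))
```

```text
0.01 [187 173  79  12 245] [237.3 177.8] [ 0.5564 -0.3355] ((549.44970703125, -311.7080383300781), (21.28561782836914, 173.47537231445312), 11.729541778564453)
0.01 [299 180   9   8  37] [302.7 182.4] [ 0.5638 -0.48  ] ((562.597412109375, -481.71563720703125), (13.657301902770996, 19.195518493652344), 20.622726440429688)
0.01 [253 184  44  25 679] [271.8 197.8] [ 0.5207 -0.4163] ((526.1218872070312, -420.5772705078125), (49.598026275634766, 89.55496978759766), 13.5113525390625)
0.01 [ 202  195  119   65 1941] [256.3 226.9] [ 0.4527 -0.3911] ((449.13067626953125, -403.54266357421875), (86.28106689453125, 271.66998291015625), 21.660608291625977)
0.01 [333 205   2  18  26] [333.7 214.4] [ 0.5009 -0.5538] ((503.31854248046875, -553.1649780273438), (37.88003921508789, 3.072530508041382), 4.122252464294434)
0.01 [190 221   8  12  55] [194.  228.2] [ 0.4329 -0.2585] ((436.0841369628906, -256.936279296875), (22.945951461791992, 15.760656356811523), 12.423736572265625)
0.036 [175 140  73  10 136] [208.9 144.1] [ 0.6172 -0.2655] ((618.2919311523438, -269.66571044921875), (2.756390333175659, 15
[... 631 characters left out ...]
301513672, 5.501556873321533), 13.820882797241211)
0.085 [308 184   9   5  17] [311.2 186.5] [ 0.5342 -0.4912] ((535.0234985351562, -491.8887939453125), (16.30274772644043, 5.236807346343994), 78.06843566894531)
0.085 [184 238   8   9  54] [187.4 241.9] [ 0.3925 -0.2621] ((392.9122619628906, -261.5845642089844), (14.272189140319824, 14.683362007141113), 79.61734008789062)
0.215 [317 157  12  12 102] [322.7 162.2] [ 0.5416 -0.4927] ((542.2315673828125, -492.4931335449219), (19.671558380126953, 18.481237411499023), 26.38804054260254)
0.215 [279 162   8   9  61] [282.3 166.1] [ 0.5243 -0.4243] ((525.554443359375, -424.37811279296875), (13.441168785095215, 12.122631072998047), 8.385313987731934)
```

View pics/crop.png

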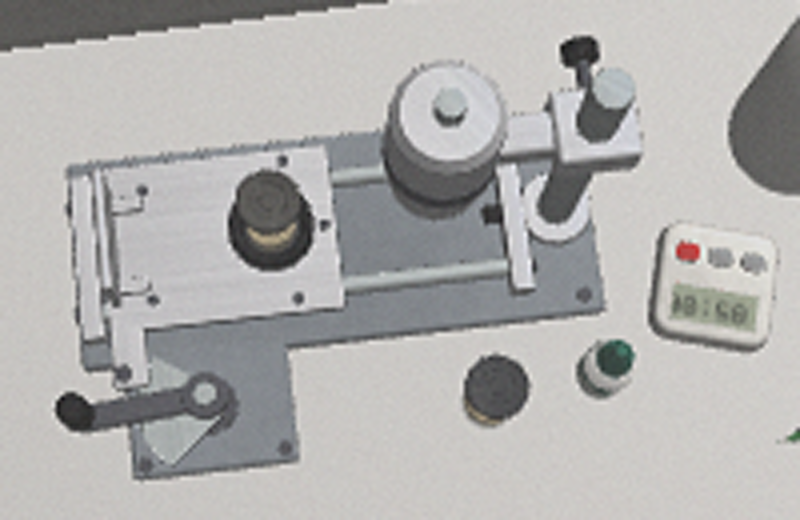

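```bash
cat >> h.py <<'E'
XS=np.array([.239,-.971]);YS=np.array([.971,.239]);O=np.array([.5083,-.3552])
def st(p): d=np.asarray(p)[:2]-O; return (np.array([d@XS,d@YS])*1000).round(1)
def rep():
    from scipy.spatial.transform import Rotation as R
    o=bot.get_obs(); w,x,y,z=o["tool_rot"]; m=R.from_quat([x,y,z,w]).as_matrix(); F=o["contact_force"]
    print("t",round(o["t"],2),"stand mm",st(o["eef_pos"]),"z",round(o["eef_pos"][2]*1000,1),"toolx",[round(float(m[:2,0]@XS),3),round(float(m[:2,0]@YS),3)],"F xs,ys,z",round(F[:2]@XS,1),round(F[:2]@YS,1),round(F[2],1),"w",round(o["gripper_width"],2))
def knob(P=None):
    c=cam("top"); P=cloud(c); z=P[...,2]; s=np.stack([(P[...,:2]-O)@XS,(P[...,:2]-O)@YS],-1)*1000
    r=np.hypot(s[...,0]+55,s[...,1]+85); m=(z>.084)&(z<.097)&(r>52)&(r<76)
    k=s[m]; pm=(z>.08)&(z<.092)&(abs(s[...,1])<34)&(s[...,0]>-112)&(s[...,0]<-5)&(c["pixels"].min(-1)>110)
    if len(k): k=k.mean(0); print("knob",k.round(1),"theta",np.arctan2(-(k[1]+85),-(k[0]+55)).round(3)%6.28)
    print("plate mid x",np.median(s[pm][:,0]).round(1) if pm.any() else None,pm.sum(),"carriage front etc")
    return c
E
python3 -m jog '[[0,0,0,0.125],[0,0,0,0.125],[0,0,0,0.125],[0,0,0,0.125],[0,0,0,0.125],[0,0,0,0.125]]' 1 20
python3 - <<'E'
from h import *
rep(); c=knob()
for n,u,v,z in (("wait",170+496/4,140+388/4,.058),("drop",170+617/4,140+355/4,.074),("timer",348,211,.019)): print(n,st(ray(c,u,v,z)))
P=cloud(c); s=np.stack([(P[...,:2]-O)@XS,(P[...,:2]-O)@YS],-1)*1000
m=(s[...,0]<-103)&(s[...,0]>-125)&(abs(s[...,1])<58); print("rear bar z max",np.sort(P[m][:,2])[-8:].round(3), s[m][np.argsort(P[m][:,2])[-8:]].round(0).tolist())
E
```

```text
t: 0.6
eef_pos: [0.2414, -0.6303, 0.2312]
tool_rot: [-0.0, 0.993, 0.121, 0.0]
contact_force: [0.9, 0.5, -0.3]
gripper_width: 0.143
grasp_force: 0.0
t 0.6 stand mm [ 203.4 -324.9] z 231.2 toolx [-0.001, 1.0] F xs,ys,z -0.2 0.9 -0.3 w 0.14
knob [-113.5  -76.8] theta 6.140000000000001
plate mid x -96.0 92 carriage front etc
wait [  93.2 -100. ]
drop [153.9 -92.9]
timer [221.8 -51.8]
rear bar z max [0.035 0.035 0.036 0.036 0.037 0.037 0.037 0.037] [[-114.0, 23.0], [-116.0, -33.0], [-117.0, -14.0], [-108.0, 16.0], [-109.0, 27.0], [-109.0, 34.0], [-109.0, -45.0], [-110.0, 20.0]]
```

```bash
sed -i 's/(r<76)/(r<76)\&(s[...,1]<-45)/' h.py
python3 -m jog '[[2.6,-3.2,0,0],[5.2,-6.4,0,0],[7.8,-9.6,0,0],[10.4,-12.8,0,0],[13,-16,0,0],[15.6,-19.2,0,0],[18.2,-22.4,0,0],[20.8,-25.6,0,0],[23.4,-28.8,0,0],[26.3,-32.1,0,0],[26.3,-32.1,3,0],[26.3,-32.1,6,0],[26.3,-32.1,9,0],[26.3,-32.1,11,0],[26.3,-32.1,12,0],[26.3,-32.1,12,0],[26.3,-32.1,12,0]]' 1 20
python3 - <<'E'
from h import *
rep(); knob(); c=cam("wrist"); s=cam("side")
cv2.imwrite("pics/w1.png",np.hstack([c["pixels"],s["pixels"]])[:,:,::-1][:, :, :]) if 0 else cv2.imwrite("pics/w1.png",cv2.resize(s["pixels"][150:300,170:340,::-1],None,fx=4,fy=4))
E
```

```text
t: 2.07
eef_pos: [0.4206, -0.2561, 0.1117]
tool_rot: [0.0, 0.993, 0.12, 0.0]
contact_force: [0.6, -0.7, 0.1]
gripper_width: 0.001
grasp_force: 0.0
t 2.07 stand mm [-117.2  -61.4] z 111.7 toolx [0.0, 1.0] F xs,ys,z 0.8 0.4 0.1 w 0.0
knob [-118.1  -90. ] theta 0.08
plate mid x -95.9 72 carriage front etc
```

View pics/w1.png

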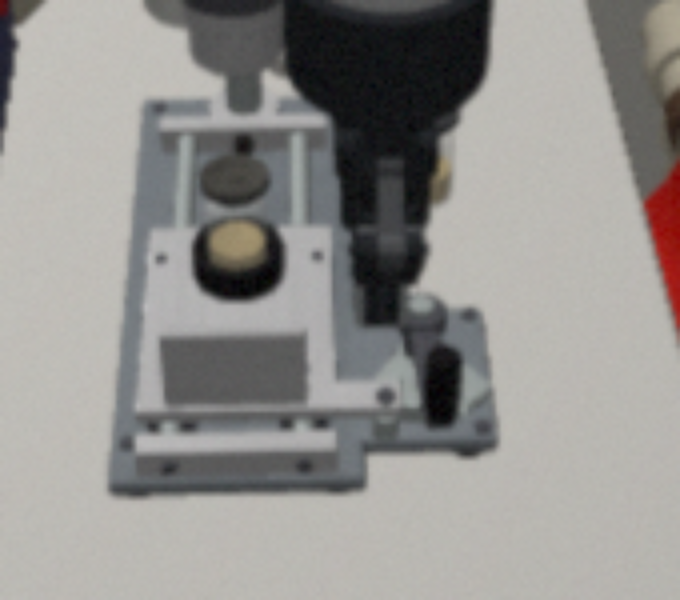

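```bash
python3 -m jog '[[0,0,1.5,0],[0,0,3,0],[0,0,4.5,0],[0,0,4.5,0],[-0.4,-0.2,4.5,0],[-0.9,-0.3,4.5,0],[-1.4,-0.4,4.5,0],[-2,-0.5,4.5,0],[-2.5,-0.5,4.5,0],[-2.9,-0.4,4.5,0],[-3.3,-0.4,4.5,0],[-3.3,-0.4,4.5,0]]' 1 20
python3 - <<'E'
from h import *
rep(); knob()
E
```

```text
t: 3.22
eef_pos: [0.3861, -0.2601, 0.0663]
tool_rot: [-0.0, 0.993, 0.12, -0.0]
contact_force: [0.0, 0.1, -0.3]
gripper_width: -0.004
grasp_force: 0.0
t 3.22 stand mm [-121.5  -96. ] z 66.3 toolx [0.002, 1.0] F xs,ys,z -0.1 0.1 -0.3 w -0.0
knob [-109.9 -116.5] theta 0.521
plate mid x -95.3 50 carriage front etc
```

```bash
python3 -m jog '[[-0.7,0.1,0,0],[-1.3,0.3,0,0],[-1.9,0.6,0,0],[-2.5,0.9,0,0],[-3.1,1.3,0,0],[-3.6,1.7,0,0],[-4,2.2,0,0],[-4.5,2.7,0,0],[-4.8,3.3,0,0],[-5.1,3.8,0,0],[-5.1,3.8,0,0],[-5.1,3.8,0,0]]' 1 20
python3 - <<'E'
from h import *
rep(); knob()
E
```

```text
t: 4.27
eef_pos: [0.3465, -0.3096, 0.0662]
tool_rot: [0.0, 0.993, 0.12, -0.0]
contact_force: [0.0, 0.8, 0.1]
gripper_width: 0.002
grasp_force: 0.0
t 4.27 stand mm [ -83.  -146.2] z 66.2 toolx [0.002, 1.0] F xs,ys,z -0.8 0.2 0.1 w 0.0
plate mid x -96.2 92 carriage front etc
```

```bash
python3 -m jog '[[0,-1,0,0],[0,-2,0,0],[0,-3,-2,0],[0,-3.5,-5,0],[1,-4,-7,0],[4,-4.7,-7,0],[7,-4.7,-7,0],[10,-4.7,-7,0],[13,-4.7,-7,0],[14.6,-4.7,-7,0],[14.6,-4.7,-7,0]]' 1 20
python3 - <<'E'
from h import *
rep(); knob()
E
```

```text
t: 5.23
eef_pos: [0.4811, -0.225, 0.1365]
tool_rot: [-0.0, 0.992, 0.123, 0.001]
contact_force: [-0.0, -0.2, 0.9]
gripper_width: -0.003
grasp_force: 0.0
t 5.23 stand mm [-132.9    4.7] z 136.5 toolx [-0.005, 1.0] F xs,ys,z 0.2 -0.0 0.9 w -0.0
knob [ -60.8 -148.8] theta 1.48
plate mid x -96.3 91 carriage front etc
```

```bash
python3 -m jog '[[-0.2,0,2.5,0],[-0.2,0,5,0],[-0.2,0,6.8,0],[-0.2,0,6.8,0],[-0.2,0.4,6.8,0],[-0.2,0.8,6.8,0],[-0.2,1.2,6.8,0],[-0.2,1.6,6.8,0],[-0.2,2,6.8,0],[-0.2,2.4,6.8,0],[-0.2,2.8,6.8,0],[-0.2,3.2,6.8,0],[-0.2,3.2,6.8,0],[-0.2,3.2,6.8,0]]' 1 20
python3 - <<'E'
from h import *
rep(); knob()
E
```

```text
t: 6.45
eef_pos: [0.4831, -0.2607, 0.0682]
tool_rot: [0.0, 0.993, 0.12, 0.0]
contact_force: [-0.4, 0.6, -0.6]
gripper_width: 0.005
grasp_force: 0.0
t 6.45 stand mm [-97.8  -1.9] z 68.2 toolx [0.001, 1.0] F xs,ys,z -0.7 -0.2 -0.6 w 0.01
knob [ -60.9 -148.8] theta 1.478
plate mid x -81.2 40 carriage front etc
```

```bash
python3 -m jog '[[0,0.4,0,0],[0,0.8,0,0],[0,1.2,0,0],[0,1.6,0,0],[0,2,0,0],[0,2.4,0,0],[0,2.8,0,0],[0,3.2,0,0],[0,3.6,0,0],[0,4,0,0],[0,4.4,0,0],[0,4.8,0,0],[0,5.2,0,0],[0,5.6,0,0],[0,6,0,0],[0,6.2,0,0],[0,6.2,0,0],[0,6.2,0,0]]' 1 20
python3 - <<'E'
from h import *
rep(); knob()
E
python3 -m jog '[[0,0.1,0,0],[0,0.2,0,0],[0,0.3,0,0],[0,0.4,0,0],[0,0.4,0,0]]' 1 20
python3 -c "
from h import *
rep()"
```

```text
t: 8.0
eef_pos: [0.4984, -0.3211, 0.0687]
tool_rot: [0.001, 0.993, 0.12, 0.001]
contact_force: [0.4, 0.1, 0.2]
gripper_width: -0.001
grasp_force: 0.0
t 8.0 stand mm [-35.4  -1.5] z 68.7 toolx [0.001, 1.0] F xs,ys,z -0.1 0.4 0.2 w -0.0
knob [ -60.9 -148.8] theta 1.478
plate mid x -19.0 38 carriage front etc
t: 8.47
eef_pos: [0.4992, -0.3242, 0.0685]
tool_rot: [0.0, 0.993, 0.12, 0.0]
contact_force: [0.3, 0.8, 1.4]
gripper_width: 0.002
grasp_force: 0.8
t 8.47 stand mm [-32.3  -1.4] z 68.5 toolx [0.0, 1.0] F xs,ys,z -0.7 0.5 1.4 w 0.0
```

```bash
python3 -m jog '[[0,0.1,0,0],[0,0.15,0,0],[0,0.2,0,0],[0,0.2,0,0]]' 1 20 | grep -E 'force'; python3 -c "
from h import *
rep()"
python3 -m jog '[[0,0.05,0,0],[0,0.1,0,0],[0,0.1,0,0],[0,0.1,0,0]]' 1 20 | grep -E 'force'
python3 -c "
from h import *
rep();knob()"
```

```text
contact_force: [1.3, 1.4, 1.1]
grasp_force: 0.8
t 8.8 stand mm [-30.3  -1.5] z 68.3 toolx [0.001, 1.0] F xs,ys,z -1.0 1.6 1.1 w -0.0
contact_force: [0.6, 3.4, 1.8]
grasp_force: 1.6
t 9.13 stand mm [-29.7  -1.6] z 68.3 toolx [0.0, 1.0] F xs,ys,z -3.1 1.4 1.8 w -0.0
knob [ -60.9 -148.8] theta 1.478
plate mid x -14.1 36 carriage front etc
```

```bash
python3 -m jog '[[0,0.05,0,0],[0,0.1,0,0],[0,0.1,0,0],[0,0.1,0,0]]' 1 20 | grep -E 'force'; python3 -c "
from h import *
rep()"
python3 -m jog '[[0,0.05,0,0],[0,0.1,0,0],[0,0.1,0,0],[0,0.1,0,0]]' 1 20 | grep -E 'force'
python3 -c "
from h import *
rep();knob()"
```

```text
contact_force: [-1.3, 6.2, 4.1]
grasp_force: 3.1
t 9.52 stand mm [-29.6  -1.6] z 68.3 toolx [-0.0, 1.0] F xs,ys,z -6.4 0.2 4.1 w 0.0
contact_force: [-2.0, 8.3, 6.4]
grasp_force: 4.5
t 9.85 stand mm [-29.6  -1.6] z 68.2 toolx [-0.001, 1.0] F xs,ys,z -8.6 0.1 6.4 w -0.0
knob [ -61.  -148.7] theta 1.477
plate mid x -13.7 32 carriage front etc
```

```bash
python3 -m jog '[[0,-0.6,0,0],[0,-1.5,0,0],[0,-3,-1,0],[0,-5,-4,0],[-1,-6.4,-7,0],[-4,-6.4,-7,0],[-7,-6.4,-7,0],[-10,-6.4,-7,0],[-13,-6.4,-7,0],[-14.7,-6.4,-7,0],[-14.7,-6.4,-7,0],[-14.7,-6.4,-4,0],[-14.7,-6.4,-1,0],[-14.7,-6.4,0.2,0],[-14.7,-6.4,0.2,0],[-14.7,-6.4,0.2,0]]' 1 20
python3 - <<'E'
from h import *
rep(); knob()
E
```

```text
t: 11.23
eef_pos: [0.3422, -0.3016, 0.066]
tool_rot: [-0.0, 0.993, 0.12, -0.0]
contact_force: [-0.5, -1.0, 0.0]
gripper_width: -0.003
grasp_force: 0.0
t 11.23 stand mm [ -91.7 -148.5] z 66.0 toolx [0.0, 1.0] F xs,ys,z 0.8 -0.7 0.0 w -0.0
plate mid x -14.2 88 carriage front etc
```

```bash
python3 -m jog '[[0,0.6,0,0],[0,1.2,0,0],[-0.1,1.8,0,0],[-0.2,2.5,0,0],[-0.3,3.2,0,0],[-0.3,3.9,0,0],[-0.3,4.5,0,0],[-0.2,5.2,0,0],[0,5.8,0,0],[0.3,6.4,0,0],[0.5,7,0,0],[0.5,7,0,0]]' 1 20
python3 - <<'E'
from h import *
rep(); knob()
E
```

```text
t: 12.28
eef_pos: [0.3646, -0.37, 0.0664]
tool_rot: [0.001, 0.993, 0.12, 0.0]
contact_force: [0.8, 0.2, -0.2]
gripper_width: -0.004
grasp_force: 0.0
t 12.28 stand mm [ -20. -143.] z 66.4 toolx [0.001, 1.0] F xs,ys,z 0.0 0.8 -0.2 w -0.0
plate mid x -13.8 48 carriage front etc
```

Now the rest of the arc, with a force check near the lock.

```bash
python3 -m jog '[[0.4,0.6,0,0],[0.8,1.1,0,0],[1.3,1.5,0,0],[1.8,2,0,0],[1.8,2,0,0]]' 1 20 | grep force
python3 -c "
from h import *
rep();knob()"
python3 -m jog '[[0.5,0.3,0,0],[1,0.6,0,0],[1.4,0.8,0,0],[1.7,0.9,0,0],[1.7,0.9,0,0]]' 1 20 | grep force
python3 -c "
from h import *
rep();knob()"
```

```text
contact_force: [1.5, 0.5, 0.7]
grasp_force: 0.0
t 12.75 stand mm [-1.000e-01 -1.242e+02] z 66.5 toolx [0.0, 1.0] F xs,ys,z -0.1 1.6 0.7 w -0.0
plate mid x None 0 carriage front etc
contact_force: [-0.5, -0.8, 0.4]
grasp_force: 0.0
t 13.22 stand mm [   7.8 -107.7] z 66.4 toolx [-0.0, 1.0] F xs,ys,z 0.6 -0.6 0.4 w -0.0
plate mid x None 0 carriage front etc
```

```bash
python3 -m jog '[[-1,0,0,0],[-2,0,0,0],[-3,0,-2,0],[-4,0,-5,0],[-6,1,-8,0],[-9,3,-11,0],[-12,6,-13,0],[-15,9,-13,0],[-18,12,-13,0],[-18,12,-13,0],[-18,12,-13,0]]' 1 20
python3 - <<'E'
from h import *
rep(); c=knob()
cv2.imwrite("pics/f.png",cv2.resize(c["pixels"][140:270,170:370,::-1],None,fx=4,fy=4))
P=cloud(c); s=np.stack([(P[...,:2]-O)@XS,(P[...,:2]-O)@YS],-1)*1000; z=P[...,2]
m=(abs(z-.042)<.004)&(abs(s[...,1])<50)&(s[...,0]>-70)&(s[...,0]<120); print("deck x range",np.percentile(s[m][:,0],[1,99]))
E
```

```text
t: 14.18
eef_pos: [0.2528, -0.5516, 0.1963]
tool_rot: [0.001, 0.993, 0.116, -0.001]
contact_force: [-0.3, -0.2, -0.7]
gripper_width: -0.004
grasp_force: 0.0
t 14.18 stand mm [ 129.6 -295.1] z 196.3 toolx [0.009, 1.0] F xs,ys,z 0.1 -0.3 -0.7 w -0.0
knob [  8.7 -90.7] theta 3.053
plate mid x -14.1 90 carriage front etc
deck x range [-18.02765032 103.15680131]
```

View pics/f.png

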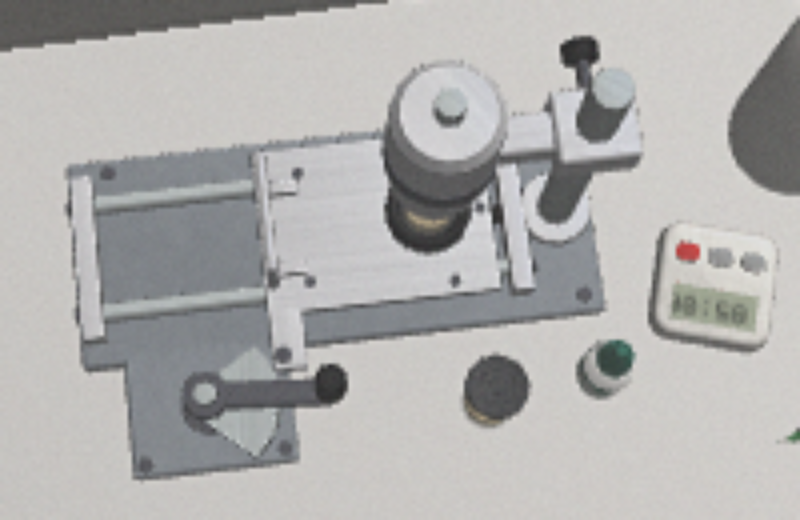

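The carriage is fully forward with the vial at about (428, 220) under the head. The lever points forward, with its knob at (330, 383), and the things beside the stand have not moved.

```bash
python3 -c "
from station import bot
print(bot.hand_in())"
```

```text
the job is handed in; nothing more can be done
None
```

I handed the job in at about 14 s: the carriage is against its forward stop (about 82 mm travel), the lever is swung round to about 3.05 rad behind the roller, and the vial is under the detector head. The vial and the things beside the stand were untouched as far as the pictures show; the hand-in call gave no verdict.

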